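# Put the washed piping nozzles back on the rack in order of size

### The job

Put the four washed piping nozzles from the draining mat back on the drying rack, one over each free peg, standing upright with the wide end down on the rail. They go in order of size: the largest of the four next to the big nozzle that is already on the rack, then each smaller one in turn, so that the smallest ends up beside the white coupler. Leave the big nozzle and the coupler on their pegs.

Things in the scene. Friction and masses are not known exactly. Their poses are not given: they have to be found in the camera images.
- nozzle_40_mid (a point): the smallest of the four loose piping nozzles: a plain steel cone with a 2 mm wall, open at both ends, 40 mm tall, 32 mm across its wide bottom and 13 mm across its tip. It stands wide end down on the 4 mm thick dark draining mat. The point is on its axis, half-way up (20 mm above its foot); z points to the tip.
- nozzle_50_mid (a point): the second smallest of the four loose piping nozzles: a plain steel cone with a 2 mm wall, open at both ends, 50 mm tall, 37 mm across its wide bottom and 16 mm across its tip. It stands wide end down on the 4 mm thick dark draining mat. The point is on its axis, half-way up (25 mm above its foot); z points to the tip.
- nozzle_60_mid (a point): the second largest of the four loose piping nozzles: a plain steel cone with a 2 mm wall, open at both ends, 60 mm tall, 42 mm across its wide bottom and 19 mm across its tip. It stands wide end down on the 4 mm thick dark draining mat. The point is on its axis, half-way up (30 mm above its foot); z points to the tip.
- nozzle_70_mid (a point): the largest of the four loose piping nozzles: a plain steel cone with a 2 mm wall, open at both ends, 70 mm tall, 47 mm across its wide bottom and 22 mm across its tip. It stands wide end down on the 4 mm thick dark draining mat. The point is on its axis, half-way up (35 mm above its foot); z points to the tip.
- peg_a: free peg a, first of the four free upright white pegs in a straight row (in order a, b, c, d, 70 mm apart) on the drying rack, a dark steel rail 420 mm long, 56 mm wide, its top 22 mm above the bench. The peg is 10 mm thick, 16 mm tall, with a rounded top. Origin: centre of the peg's foot, on the rail's top face. z up, y along the rail, x across it.
- peg_b: free peg b, second of the four free upright white pegs in a straight row (in order a, b, c, d, 70 mm apart) on the drying rack, a dark steel rail 420 mm long, 56 mm wide, its top 22 mm above the bench. The peg is 10 mm thick, 16 mm tall, with a rounded top. Origin: centre of the peg's foot, on the rail's top face. z up, y along the rail, x across it.
- peg_c: free peg c, third of the four free upright white pegs in a straight row (in order a, b, c, d, 70 mm apart) on the drying rack, a dark steel rail 420 mm long, 56 mm wide, its top 22 mm above the bench. The peg is 10 mm thick, 16 mm tall, with a rounded top. Origin: centre of the peg's foot, on the rail's top face. z up, y along the rail, x across it.
- peg_d: free peg d, fourth of the four free upright white pegs in a straight row (in order a, b, c, d, 70 mm apart) on the drying rack, a dark steel rail 420 mm long, 56 mm wide, its top 22 mm above the bench. The peg is 10 mm thick, 16 mm tall, with a rounded top. Origin: centre of the peg's foot, on the rail's top face. z up, y along the rail, x across it.
- nozzle_80_mid (a point): the largest nozzle of the set, already on the rack: same steel cone, 80 mm tall, 52 mm across the bottom, 25 mm across its tip. It stands over the peg at one end of the rail (70 mm beyond the outermost free peg), now at the one end, now at the other. The point is on its axis, half-way up (40 mm above the rail's top face); loose, stays where it is.
- coupler_mid (a point): white plastic nozzle coupler, a stepped ring 33 mm across and 24 mm tall, standing over the peg at the other end of the rail. The point is on its axis, half-way up; loose, stays where it is.
Things that resemble listed ones, but are neither listed nor needed, are in the scene too. What is shaped like the part that bears nozzle_50_mid but blue is not meant.

How it is judged:
By the outcome, as a careful person would: the job done as asked, in the order asked, and still so for the second after the job is handed in, with the robot touching nothing.
It also fails if it takes over 88 s, if anything falls off the work surface, if the arm or the gripper's body presses on something with over 40 N, if the wrist force passes 120 N, or if a joint passes its speed limit or range.

### The arm

A 6-joint arm with a two-finger parallel gripper is mounted at the origin on the work surface. World frame = base frame: x ahead of the robot, y to its left, z up, the work surface at z = 0. Lengths are in m, angles in degrees, forces in N, time in s.
With the tool pointing down it reaches from about 0.25 to 0.725 m from the base axis. Payload 9.7 kg.
Tool frame: the origin (TCP) lies at the very end of the fingers, on their centre line; the grasp point (between the pads) lies 19 mm behind it; z points along the fingers, y is the line along which they close (so a half turn about z gives the same grasp; the last joint's range is limited). The gripper opens to 85 mm and grips with 20 to 120 N. Pads are 22 mm wide; open, the fingers measure 114 mm over their backs; the gripper's body (76 mm by 85 mm) begins 54 mm behind the grasp point. The pads swing forward as they close: fully open they stand 13 mm farther back than shut.
Start: joints at [-71.047, 4.979, 10.078, 95.1, 0, 90], TCP at [0.179, -0.52, 0.204] pointing down, gripper open.
Joint ranges: [-179.16, 179.16], [-48.56, 103.87], [-65.8, 70.77], [-126.05, 130.52], [-82.76, 87.17], [-180, 180]. Speed limits (degrees/s): [127.2, 127.2, 147.25, 180, 180, 180].

### API

Orientations are given as [roll, pitch, yaw] about the fixed x, y, z axes, in that order (R = Rz(yaw) Ry(pitch) Rx(roll)).
In Python, from workcell import bot, viewer, finder gives the robot as it stands. The module is installed in compiled form; this text tells all that it offers.
- The arm moves only by the shell command python3 -m inch 'ROWS' [FORCE]. ROWS is JSON, a list that holds one entry, the list of rows, each a list of 7 numbers: the opening in per cent of the stroke, from 0 (shut) to 100 (fully open), then the shift along the tool's x, y, z in mm, then the turn, a rotation vector about the tool's x, y, z in degrees. In form: [[[grip, tx, ty, tz, ax, ay, az], ...]]. A call has 1 to 8 rows; each row shifts and turns the commanded pose from where the row before left it, along the tool's axes as they then stand; what a row does not reach is not made up. A row lasts 1/8 s, in which the tool goes at most 62.5 mm and 10.7 degrees, less where a joint would pass 70% of its speed; a pose out of reach is approached as far as the arm can. A call with a gripper value outside its range is refused whole. The fingers move at their own pace and stop on an object; FORCE is the grip in N (left out, the last holds). Time passes only in rows, so rows that do not move let the fingers close. It gives the time, the measured TCP pose, the force, the opening and the grip force at its end, in the units of the state.
- bot.get_obs(): the state, without advancing time (a new reading comes with each control period).
- viewer.camera(name): name is "side" or "top" or "wrist"; returns a dict with "pixels" (420x560x3 uint8, red, green, blue), "vfov" (degrees; the focal length in pixels is half the picture's height over the tangent of half this angle, whatever the lens; pixels are square), "cx", "cy" (the principal point, pixels), "k1" (the pictures are not rectified: a ray, as slopes to the right and down, at radius r is drawn at 1 + k1 r^2 times it, then the intrinsics apply), "R" (3x3) and "t" (3): a world point X has camera coordinates R X + t. Camera axes: x right, y down, z forward; pixel columns grow to the right and rows downward; lengths in m; the calibration is good to about 2 mm. A picture is of the moment at which its call begins. There is no depth.
- bot.job_done(): hands the job in; it is judged then, once.
Trained networks look in the newest picture that a camera, given by its name, has taken for a name from the list of things; names that differ only in an ending like _2 or _b are one class to them, and where a whole thing is asked for, a point or a joint stands for the part that bears it (a point fixed in the world has none). Each returns a list of dicts, best first, with "conf" (0 to 1); they miss things now and then, are a little off and sometimes report something else, mostly with a low value. They report only what shows in the picture. A call takes as long as a camera call. They do not tell look-alikes from the thing itself.
- finder.outline_of(camera, thing): "pixels" (420x560 bool, what is visible of it) and "extent" ([centre column, centre row, width, height] in pixels, round what is visible of it).
- finder.mark_of(camera, thing): "position" ([column, row] in pixels: a listed point, or the origin of a listed thing).
The state is a dict: "time": time; "q": joint angles; "qd": joint speeds; "joint_efforts": joint torques, N m; "ee_pos": TCP position; "tcp_rot": TCP orientation; "wrist_force": force on the tool from outside, world axes, zero at the start; "torque": the same for the moment, N m; "opening": finger opening in m; "grasp_force": force on a finger pad.
Only numpy, scipy, OpenCV 4.12 (cv2) and the standard library are available. Lean on these libraries where they do the work, as an engineer would, in place of code of your own. Each camera call takes 0.05 s, during which the arm holds its last target. There are 200 camera calls.

## Working session

There is one attempt and no reset: what is moved stays moved. The work goes in short steps, Python scripts to look and compute and a shell command to move; the robot and the scene stay as the last step left them, time stands still between calls to the robot, and variables do not carry over. Pictures are saved under pics/ and viewed, at most 14 in all, crops included, and the job is handed in when it is done.

```bash
mkdir -p pics
cat > h.py <<'E'
import numpy as np, cv2
from workcell import bot, viewer, finder
def ray(c,px):
    f=c["pixels"].shape[0]/2/np.tan(np.radians(c["vfov"]/2))
    d=np.array([(px[0]-c["cx"])/f,(px[1]-c["cy"])/f]); u=d.copy()
    for _ in range(20): u=d/(1+c["k1"]*(u@u))
    R=np.array(c["R"]);t=np.array(c["t"])
    return -R.T@t, R.T@np.array([u[0],u[1],1])
def atz(c,px,z):
    o,d=ray(c,px); return o+d*(z-o[2])/d[2]
def proj(c,X):
    f=c["pixels"].shape[0]/2/np.tan(np.radians(c["vfov"]/2))
    p=np.array(c["R"])@np.array(X)+np.array(c["t"]); u=p[:2]/p[2]; u=u*(1+c["k1"]*(u@u))
    return u*f+[c["cx"],c["cy"]]
def save(n,im,s=1):
    im=cv2.cvtColor(im,cv2.COLOR_RGB2BGR); 
    if s!=1: im=cv2.resize(im,None,fx=s,fy=s,interpolation=cv2.INTER_CUBIC)
    cv2.imwrite("pics/"+n,im)
E
python3 - <<'E'
from h import *
np.set_printoptions(precision=4,suppress=True)
H={"nozzle_40_mid":.024,"nozzle_50_mid":.029,"nozzle_60_mid":.034,"nozzle_70_mid":.039,"peg_a":.022,"nozzle_80_mid":.062,"coupler_mid":.034}
for n in ["top","side"]:
    c=viewer.camera(n); save(n+"0.png",c["pixels"],1.4)
    print(n,-np.array(c["R"]).T@c["t"])
    for k,z in H.items():
        for m in finder.mark_of(n,k):
            if m["conf"]>.25: print(n,k,round(m["conf"],2),np.round(m["position"],1),atz(c,m["position"],z)[:2])
o=bot.get_obs(); print(o)
E
```

```text
top [ 0.4408 -0.0252  0.9419]
top nozzle_40_mid 0.54 [260.6 247.4] [0.4594 0.0105]
top nozzle_40_mid 0.51 [221.2 158.1] [0.6138 0.0809]
top nozzle_50_mid 0.87 [375.1 186.4] [ 0.5652 -0.1845]
top nozzle_50_mid 0.79 [321.4 159.4] [ 0.6116 -0.0928]
top nozzle_70_mid 0.96 [167.  142.3] [0.6379 0.1731]
top nozzle_70_mid 0.62 [296.2 249. ] [ 0.457  -0.0499]
top peg_a 0.64 [300.  248.9] [ 0.4575 -0.0569]
top peg_a 0.51 [256.3 247.1] [0.4599 0.018 ]
top peg_a 0.42 [340.5 248.3] [ 0.4592 -0.1259]
top coupler_mid 0.75 [380.8 254.7] [ 0.4489 -0.192 ]
side [ 0.2311 -0.4847  0.4546]
side nozzle_40_mid 0.73 [281.  200.5] [0.6147 0.0891]
side nozzle_50_mid 0.65 [342.3 246.4] [ 0.6119 -0.0842]
side nozzle_50_mid 0.59 [366.8 302.6] [ 0.5588 -0.195 ]
side nozzle_60_mid 0.95 [319.6 213.3] [0.6362 0.0032]
side nozzle_70_mid 0.61 [267.5 174.7] [0.6335 0.163 ]
side peg_a 0.72 [242.5 279.5] [ 0.4502 -0.0536]
side peg_a 0.66 [202.5 232.6] [0.4535 0.0845]
side peg_a 0.65 [223.  254.2] [0.4545 0.0141]
side peg_a 0.56 [272.2 306.2] [ 0.4562 -0.1225]
side nozzle_80_mid 0.93 [189.  190.3] [0.4689 0.1602]
side coupler_mid 0.92 [303.7 335.3] [ 0.4545 -0.195 ]
{'time': 0.8, 'q': array([-71.0459,   4.9789,  10.0772,  95.1007,  -0.0015,  89.9991]), 'qd': array([-0.0708,  0.0074, -0.0225,  0.0112, -0.0729,  0.1003]), 'joint_efforts': array([ -0.0004, -52.0048,  46.4836,   0.0012,  -0.0001,  -0.    ]), 'ee_pos': array([ 0.1786, -0.5202,  0.2038]), 'tcp_rot': array([-179.9975,    0.0015,   18.955 ]), 'wrist_force': array([-0.0623, -0.1188,  0.3779]), 'torque': array([ 0.0597, -0.0715, -0.0192]), 'grasp_force': 0.0, 'opening': 0.08560298004993265}
```

View pics/top0.png

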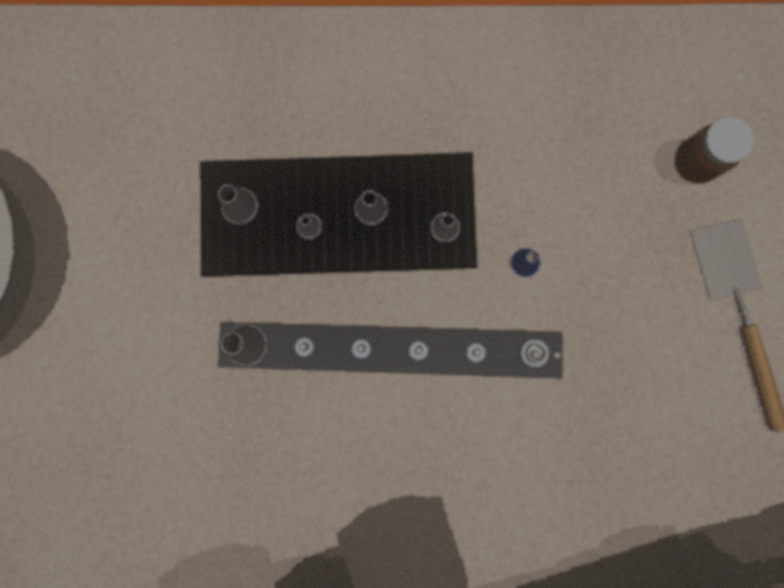

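View pics/side0.png

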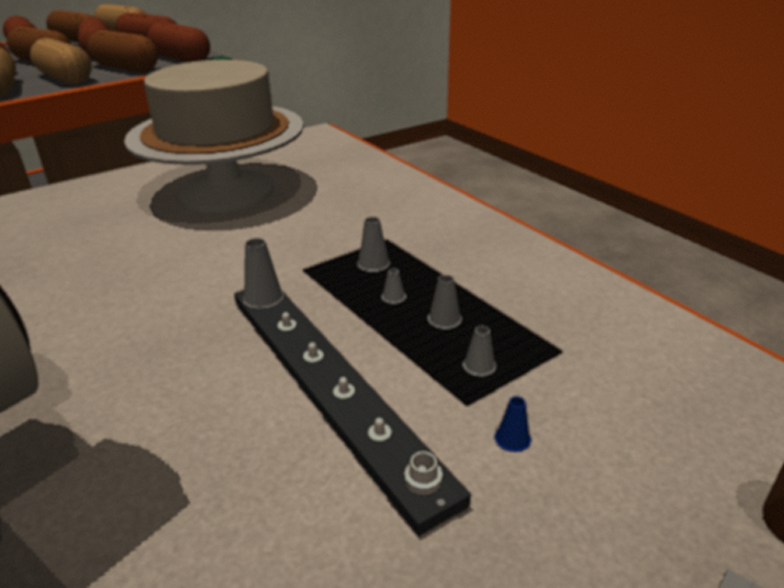

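The loose nozzles on the mat, in top-image native pixels, are 70 at about (167,142), 40 at (221,160), 60 at (265,146) and 50 at (319,161). The blue decoy is at (375,187), off the mat. The big nozzle is at the left end, (173,246), with free pegs at columns 217, 258, 299 and 340, then the coupler at 382. I'll fit cone silhouettes in both cameras to get positions and check the sizes.

```bash
cat > fit.py <<'E'
from h import *
from scipy.optimize import least_squares, minimize
np.set_printoptions(precision=4,suppress=True)
D={40:(32,13),50:(37,16),60:(42,19),70:(47,22),80:(52,25)}
def hull(c,x,y,z,n):
    a=np.linspace(0,2*np.pi,40); b,t=D[n]
    P=[proj(c,[x+d/2000*np.cos(q),y+d/2000*np.sin(q),zz]) for d,zz in((b,z),(t,z+n/1000)) for q in a]
    return cv2.convexHull(np.float32(P))
def sil(c,x,y,z,n):
    m=np.zeros((420*4,560*4),np.uint8); h=hull(c,x,y,z,n)
    cv2.fillConvexPoly(m,np.int32(np.round(h*4+1.5)),1); return m
def ext(h): h=h[:,0]; return np.r_[h.min(0),h.max(0)]
E
python3 - <<'E'
from fit import *
C={n:viewer.camera(n) for n in("top","side")}
G={70:(.636,.168),40:(.614,.085),60:(.636,.003),50:(.612,-.089),80:(.469,.16)}
O={}
for n in C:
    O[n]=[o for k in(40,50,60,70,80) for o in finder.outline_of(n,f"nozzle_{k}_mid") if o["conf"]>.2]
for k,(x,y) in G.items():
    z=.022 if k==80 else .004; M={}
    for n,c in C.items():
        e=ext(hull(c,x,y,z,k)); ce=(e[:2]+e[2:])/2
        best=min(O[n],key=lambda o:np.hypot(*(np.array(o["extent"][:2])-ce)),default=None)
        if best is not None and np.hypot(*(np.array(best["extent"][:2])-ce))<14: M[n]=best["pixels"]
    def f(p,ns,s):
        r=[]
        for n in ns:
            ys,xs=np.nonzero(M[n]); b=np.array([xs.min()-.5,ys.min()-.5,xs.max()+.5,ys.max()+.5])
            r.append(ext(hull(C[n],p[0],p[1],z,s))-b)
        return np.concatenate(r)
    for ns in [list(M)]+[[n] for n in M]:
        sol=least_squares(f,[x,y],args=(ns,k)); print(k,ns,sol.x,"cost by size",{s:round(least_squares(f,[x,y],args=(ns,s)).cost,1) for s in D})
# pegs/coupler
pts={n:[(m["position"],m["conf"]) for m in finder.mark_of(n,"peg_a") if m["conf"]>.2] for n in C}
for n in C:
  for p,cf in pts[n]: print(n,np.round(p,1),round(cf,2),atz(C[n],p,.022)[:2])
  for m in finder.mark_of(n,"coupler_mid"): print(n,"coup",round(m["conf"],2),atz(C[n],m["position"],.034)[:2])
# white peg blobs in top
im=C["top"]["pixels"]; g=im.min(2)[225:275,150:410]
_,t=cv2.threshold(g,0,255,cv2.THRESH_OTSU)
for th in(110,130):
  nn,l,st,ce=cv2.connectedComponentsWithStats((g>th).astype(np.uint8))
  for s,q in zip(st[1:],ce[1:]):
    if 15<s[4]<400: print(th,s[4],q+[150,225],atz(C["top"],q+[150,225],.022)[:2])
E
```

```text
70 ['top', 'side'] [0.6361 0.1729] cost by size {40: np.float64(152.4), 50: np.float64(62.7), 60: np.float64(9.2), 70: np.float64(4.3), 80: np.float64(39.8)}
70 ['top'] [0.6375 0.1722] cost by size {40: np.float64(39.5), 50: np.float64(15.6), 60: np.float64(2.0), 70: np.float64(2.1), 80: np.float64(16.4)}
70 ['side'] [0.636 0.168] cost by size {40: np.float64(114.2), 50: np.float64(41.1), 60: np.float64(5.0), 70: np.float64(4.2), 80: np.float64(21.3)}
40 ['side'] [0.614 0.085] cost by size {40: np.float64(1.6), 50: np.float64(11.9), 60: np.float64(67.9), 70: np.float64(124.3), 80: np.float64(243.4)}
40 ['side'] [0.614 0.085] cost by size {40: np.float64(1.6), 50: np.float64(11.9), 60: np.float64(67.9), 70: np.float64(124.3), 80: np.float64(243.4)}
60 ['top', 'side'] [0.6345 0.0052] cost by size {40: np.float64(67.0), 50: np.float64(13.8), 60: np.float64(4.2), 70: np.float64(43.3), 80: np.float64(124.8)}
60 ['top'] [0.635  0.0038] cost by size {40: np.float64(19.8), 50: np.float64(7.1), 60: np.float64(2.8), 70: np.float64(8.8), 80: np.float64(30.0)}
60 ['side'] [0.6335 0.003 ] cost by
[... 1122 characters left out ...]
[297.4 253.4] 0.52 [ 0.4498 -0.0525]
top [340.6 251.2] 0.47 [ 0.4543 -0.1261]
top coup 0.49 [ 0.4448 -0.1951]
side [204.4 230.5] 0.66 [0.4588 0.0881]
side [272.3 307.9] 0.61 [ 0.4546 -0.1251]
side [219.6 255.3] 0.61 [0.4489 0.0148]
side [245.9 280.7] 0.45 [ 0.4529 -0.0587]
side coup 0.77 [ 0.4498 -0.1943]
110 74 [180.5946 226.1622] [0.4947 0.1492]
110 100 [216.3  247.62] [0.4584 0.0867]
110 108 [257.4074 248.7778] [0.457  0.0161]
110 111 [298.4595 250.3423] [ 0.455  -0.0542]
110 153 [381.8431 251.4902] [ 0.4545 -0.196 ]
110 111 [339.6396 251.5586] [ 0.4536 -0.1244]
130 21 [256.2381 250.8095] [0.4535 0.018 ]
130 26 [298.0385 251.6538] [ 0.4528 -0.0535]
130 25 [338.8  252.28] [ 0.4524 -0.123 ]
```

Run:
```python
from h import *
a=viewer.camera("top")["pixels"][95:285,140:400]; save("crop1.png",a,3)
```

```text
(no output)
```

View pics/crop1.png

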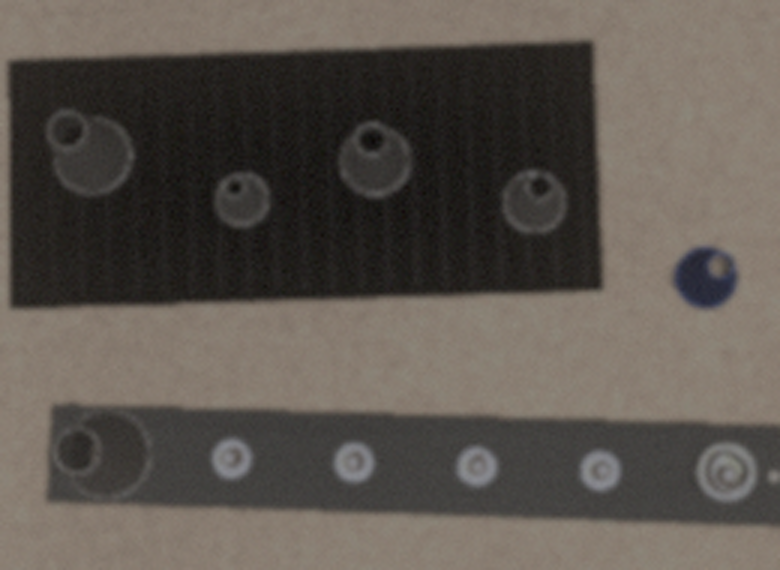

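The crop confirms the choice. In native pixels the feet are 70 at (171,147), 40 at (221,162), 60 at (265,148) and 50 at (318,162); the blue look-alike at (375,187) is left out. Next I turn to yaw 90, so tool x is world y and tool y is world x, and move towards nozzle 70.

```bash
python3 -m inch '[[[100,0,0,0,0,0,-10.15],[100,0,0,0,0,0,-10.15],[100,0,0,0,0,0,-10.15],[100,0,0,0,0,0,-10.15],[100,0,0,0,0,0,-10.15],[100,0,0,0,0,0,-10.15],[100,0,0,0,0,0,-10.15]]]' 40
python3 -m inch '[[[100,49,32,0,0,0,0],[100,49,32,0,0,0,0],[100,49,32,0,0,0,0],[100,49,32,0,0,0,0],[100,49,32,0,0,0,0],[100,49,32,0,0,0,0],[100,49,32,0,0,0,0],[100,49,32,0,0,0,0]]]'
```

```text
time: 2.52
ee_pos: [0.1786, -0.5202, 0.2038]
tcp_rot: [180.0, 0.0, 90.3]
wrist_force: [0.5, -0.5, -0.2]
opening: 0.0853
grasp_force: 0.0
time: 3.52
ee_pos: [0.4354, -0.1264, 0.2041]
tcp_rot: [179.9, 0.0, 90.0]
wrist_force: [1.2, -0.9, -0.4]
opening: 0.0851
grasp_force: 0.0
```

```bash
python3 -m inch '[[[100,50,33.7,10,0,0,0],[100,50,33.7,10,0,0,0],[100,50,33.7,10,0,0,0],[100,50,33.7,10,0,0,0],[100,50,33.7,10,0,0,0],[100,50,33.7,10,0,0,0],[100,0,0,0,0,0,0]]]'
python3 - <<'E'
from fit import *
c=viewer.camera("wrist"); im=c["pixels"].copy()
print(bot.get_obs()["ee_pos"])
for k,(x,y) in {70:(.637,.172),40:(.613,.084)}.items(): cv2.polylines(im,[np.int32(hull(c,x,y,.004,k))],True,(255,0,0),1)
save("w1.png",im)
E
```

```text
time: 4.4
ee_pos: [0.6372, 0.175, 0.1398]
tcp_rot: [-179.7, 0.0, 90.2]
wrist_force: [-0.1, 1.0, -0.0]
opening: 0.0853
grasp_force: 0.0
[0.6367 0.1733 0.1414]
```

View pics/w1.png

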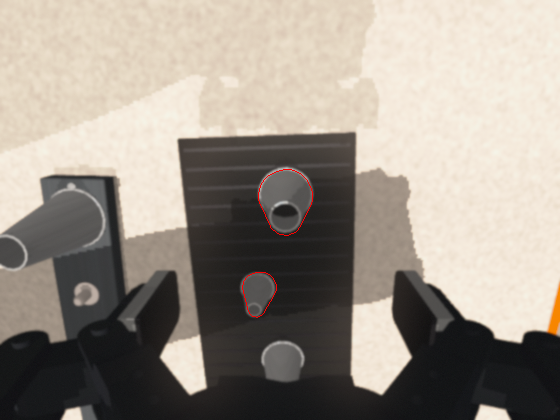

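The red predicted outlines fit both nozzles in the wrist view: 70 with its foot at (285,193), 40 at (258,288). I'm descending and gripping 70.

```bash
python3 -m inch '[[[100,0,0,38,0,0,0],[100,0,0,38,0,0,0],[100,0,0,38,0,0,0],[100,0,0,0,0,0,0],[20,0,0,0,0,0,0],[20,0,0,0,0,0,0],[20,0,0,0,0,0,0],[20,0,0,0,0,0,0]]]' 40
python3 -m inch '[[[20,0,0,0,0,0,0],[20,0,0,0,0,0,0],[20,0,0,0,0,0,0]]]'
```

```text
time: 5.45
ee_pos: [0.6374, 0.172, 0.031]
tcp_rot: [179.9, -0.0, 90.0]
wrist_force: [-0.4, 0.1, 4.4]
opening: 0.0248
grasp_force: 38.8
time: 5.82
ee_pos: [0.6373, 0.172, 0.0309]
tcp_rot: [179.9, -0.0, 90.0]
wrist_force: [-0.7, -0.9, 5.5]
opening: 0.0249
grasp_force: 39.0
```

```bash
python3 -m inch '[[[20,0,0,-25,0,0,0],[20,0,0,-35,0,0,0],[20,0,0,-35,0,0,0],[20,0,0,0,0,0,0]]]'
python3 - <<'E'
from fit import *
a=viewer.camera("side")["pixels"][90:300,170:430]; b=viewer.camera("wrist")["pixels"][80:290,150:410]
save("g1.png",np.hstack([a,b]),1.5)
E
```

```text
time: 6.32
ee_pos: [0.6381, 0.1723, 0.128]
tcp_rot: [179.7, -0.1, 90.0]
wrist_force: [0.1, 0.4, -1.0]
opening: 0.0248
grasp_force: 39.0
```

View pics/g1.png

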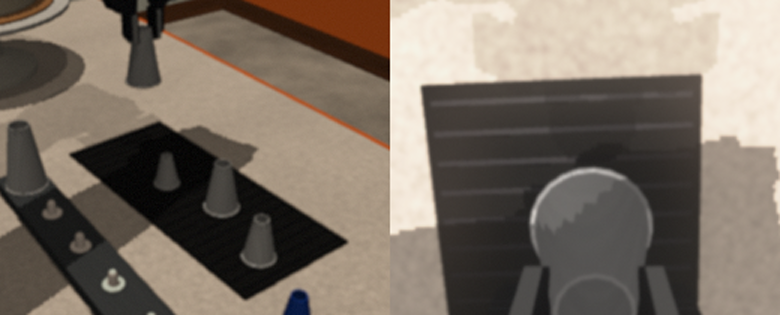

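Nozzle 70 hangs upright in the grip: side view at (143,55), and the wrist view shows its foot centred at (590,225). Now I carry it over the first peg, beside the big nozzle.

```bash
python3 -m inch '[[[20,-28.4,-18,0,0,0,0],[20,-28.4,-18,0,0,0,0],[20,-28.4,-18,0,0,0,0],[20,0,-41.5,0,0,0,0],[20,0,-41.5,0,0,0,0],[20,0,-41.5,10,0,0,0],[20,0,0,20,0,0,0],[20,0,0,0,0,0,0]]]'
cat > chk.py <<'E'
import sys
from fit import *
k=int(sys.argv[1]); peg=eval(sys.argv[2]); name=sys.argv[3]; dz=float(sys.argv[4])
e=bot.get_obs()["ee_pos"]; print(e)
ims=[]
for n in("side","wrist"):
    c=viewer.camera(n); im=c["pixels"].copy()
    cv2.polylines(im,[np.int32(np.round(hull(c,e[0],e[1],e[2]-dz,k)))],True,(255,0,0),1)
    if peg: 
        p=proj(c,[*peg,.022]); cv2.circle(im,tuple(int(v) for v in np.round(p)),2,(0,255,0),-1)
    q=np.int32(proj(c,[e[0],e[1],e[2]-dz])); 
    x0=np.clip(q[0]-130,0,300);y0=np.clip(q[1]-130,0,160)
    ims.append(im[y0:y0+260,x0:x0+260])
save(name,np.hstack(ims),1.5)
E
python3 chk.py 70 '(.4584,.0867)' p1.png .027
```

```text
time: 7.42
ee_pos: [0.4567, 0.0864, 0.0926]
tcp_rot: [-179.8, 0.0, 90.0]
wrist_force: [0.9, 0.5, -0.3]
opening: 0.0251
grasp_force: 39.2
[0.4567 0.0864 0.0926]
```

View pics/p1.png

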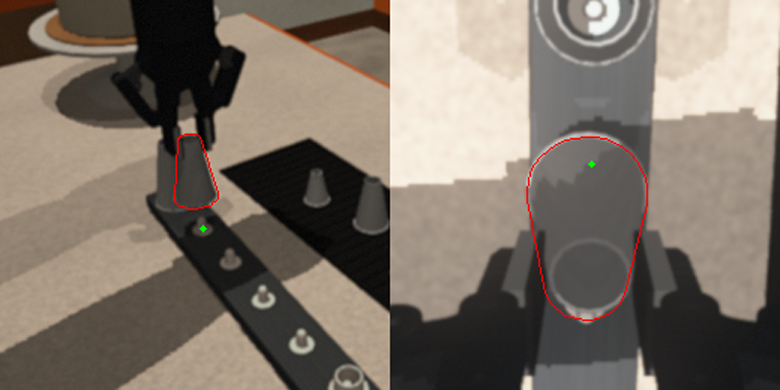

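The predicted outline matches the held nozzle in both views, and the peg at side (203,229) lies under it. Lowering.

```bash
python3 -m inch '[[[20,0,0,20,0,0,0],[20,0,0,15,0,0,0],[20,0,0,6,0,0,0],[20,0,0,3,0,0,0],[20,0,0,0,0,0,0],[20,0,0,0,0,0,0]]]'
```

```text
time: 8.28
ee_pos: [0.4586, 0.0867, 0.0513]
tcp_rot: [180.0, -0.0, 90.0]
wrist_force: [0.6, 0.4, -1.2]
opening: 0.025
grasp_force: 39.2
```

```bash
python3 -m inch '[[[20,0,0,2,0,0,0],[20,0,0,0,0,0,0]]]'; python3 -m inch '[[[20,0,0,1,0,0,0],[20,0,0,0,0,0,0]]]'
```

```text
time: 8.52
ee_pos: [0.4586, 0.0867, 0.0491]
tcp_rot: [180.0, -0.0, 90.0]
wrist_force: [-0.2, -0.5, 1.7]
opening: 0.0247
grasp_force: 39.5
time: 8.78
ee_pos: [0.4588, 0.0868, 0.0488]
tcp_rot: [179.9, -0.0, 90.0]
wrist_force: [-2.3, 0.3, 7.0]
opening: 0.0247
grasp_force: 40.5
```

```bash
python3 -m inch '[[[70,0,0,0,0,0,0],[70,0,0,0,0,0,0],[70,0,0,0,0,0,0],[70,0,0,-15,0,0,0],[70,0,0,-35,0,0,0],[100,0,0,-45,0,0,0]]]'
python3 -m inch '[[[100,-20.7,44,0,0,0,0],[100,-20.7,44,0,0,0,0],[100,-20.7,44,0,0,0,0],[100,-20.7,44,0,0,0,0],[100,0,0,0,0,0,0]]]'; python3 chk.py 60 None p2.png .14
```

```text
time: 9.52
ee_pos: [0.4578, 0.0865, 0.1442]
tcp_rot: [-180.0, 0.0, 90.0]
wrist_force: [0.1, -0.4, 0.2]
opening: 0.0759
grasp_force: 0.0
time: 10.15
ee_pos: [0.6361, 0.0024, 0.1413]
tcp_rot: [-179.9, 0.0, 89.9]
wrist_force: [-0.5, -0.2, -0.7]
opening: 0.0858
grasp_force: 0.0
[0.6361 0.0024 0.1413]
```

View pics/p2.png

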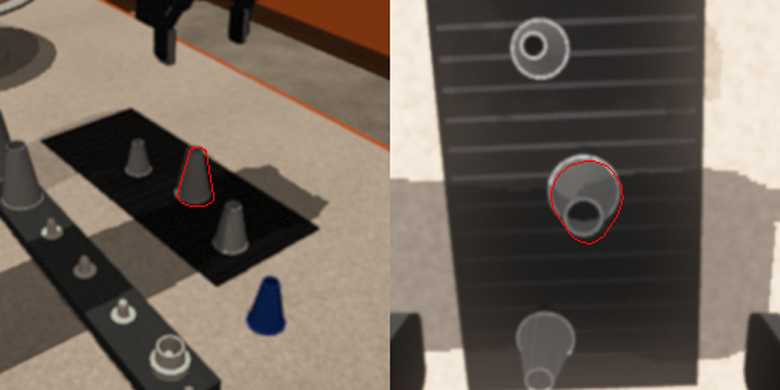

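Nozzle 70 stands on its peg at side-crop (20,175). Nozzle 60 is within about 2 mm of the estimate, so I'm gripping it.

```bash
python3 -m inch '[[[100,1,-0.5,40,0,0,0],[100,0,0,40,0,0,0],[100,0,0,41,0,0,0],[100,0,0,0,0,0,0],[20,0,0,0,0,0,0],[20,0,0,0,0,0,0],[20,0,0,0,0,0,0],[20,0,0,0,0,0,0]]]' 40
python3 -m inch '[[[20,0,0,0,0,0,0],[20,0,0,0,0,0,0]]]'
```

```text
time: 11.25
ee_pos: [0.6343, 0.0048, 0.0229]
tcp_rot: [179.9, -0.0, 90.0]
wrist_force: [-0.2, -0.6, 4.8]
opening: 0.0217
grasp_force: 38.8
time: 11.5
ee_pos: [0.6344, 0.0048, 0.0229]
tcp_rot: [179.9, -0.0, 90.0]
wrist_force: [-1.6, 0.1, 6.2]
opening: 0.0218
grasp_force: 38.9
```

```bash
python3 -m inch '[[[20,0,0,-25,0,0,0],[20,0,0,-35,0,0,0],[20,0,0,-35,0,0,0],[20,2.85,-44.3,0,0,0,0],[20,2.85,-44.3,0,0,0,0],[20,2.85,-44.3,0,0,0,0],[20,2.85,-44.3,10,0,0,0],[20,0,0,10,0,0,0]]]'; python3 -m inch '[[[20,0,0,10,0,0,0],[20,0,0,0,0,0,0]]]'
python3 chk.py 60 '(.457,.0161)' p3.png .019
```

```text
time: 12.5
ee_pos: [0.4546, 0.0163, 0.097]
tcp_rot: [180.0, -0.0, 90.0]
wrist_force: [0.7, -0.5, 0.1]
opening: 0.0214
grasp_force: 39.1
time: 12.75
ee_pos: [0.4568, 0.0162, 0.0859]
tcp_rot: [-179.9, 0.0, 90.0]
wrist_force: [-0.7, -0.1, -1.7]
opening: 0.0214
grasp_force: 39.1
[0.4568 0.0162 0.0859]
```

View pics/p3.png

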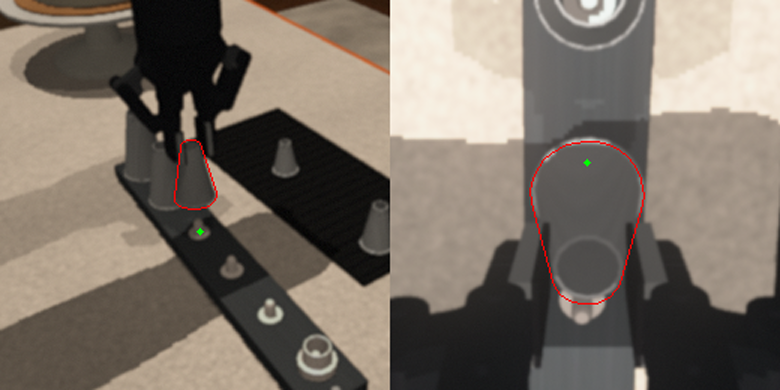

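Nozzle 60 is held upright and sits over its peg (green at (200,231)). I'll lower it to TCP z of about 0.041 and release.

```bash
python3 -m inch '[[[20,0,0,20,0,0,0],[20,0,0,15,0,0,0],[20,0,0,7,0,0,0],[20,0,0,3,0,0,0],[20,0,0,0,0,0,0],[20,0,0,0,0,0,0]]]'
```

```text
time: 13.6
ee_pos: [0.4569, 0.0163, 0.0423]
tcp_rot: [180.0, -0.0, 90.0]
wrist_force: [0.7, -0.4, -1.0]
opening: 0.0216
grasp_force: 39.1
```

```bash
python3 -m inch '[[[20,0,0,2,0,0,0],[20,0,0,0,0,0,0]]]'; python3 -m inch '[[[70,0,0,0,0,0,0],[70,0,0,0,0,0,0],[70,0,0,0,0,0,0],[70,0,0,-15,0,0,0],[70,0,0,-35,0,0,0],[100,0,0,-45,0,0,0]]]'
```

```text
time: 13.85
ee_pos: [0.4572, 0.0163, 0.0408]
tcp_rot: [179.9, -0.0, 90.0]
wrist_force: [-1.1, 0.7, 7.0]
opening: 0.0215
grasp_force: 40.2
time: 14.6
ee_pos: [0.4561, 0.0162, 0.1362]
tcp_rot: [-179.9, -0.0, 90.0]
wrist_force: [1.0, -0.3, 0.0]
opening: 0.0758
grasp_force: 0.0
```

```bash
python3 -m inch '[[[100,-26.2,38.9,0,0,0,0],[100,-26.2,38.9,0,0,0,0],[100,-26.2,38.9,0,0,0,0],[100,-26.2,38.9,0,0,0,0],[100,0,0,0,0,0,0],[100,0,0,0,0,0,0]]]'; python3 chk.py 50 None p4.png .1295
```

```text
time: 15.35
ee_pos: [0.612, -0.0885, 0.1352]
tcp_rot: [-180.0, -0.0, 90.0]
wrist_force: [0.3, -0.2, -0.3]
opening: 0.0851
grasp_force: 0.0
[ 0.612  -0.0885  0.1352]
```

View pics/p4.png

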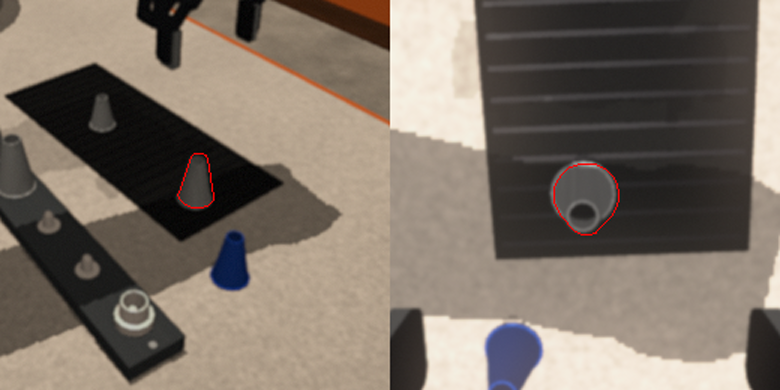

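Nozzle 50, the grey one on the mat, is centred; the blue decoy is well clear at wrist-crop (513,350). Gripping it.

```bash
python3 -m inch '[[[100,0,-1,40,0,0,0],[100,0,0,40,0,0,0],[100,0,0,40,0,0,0],[100,0,0,0,0,0,0],[10,0,0,0,0,0,0],[10,0,0,0,0,0,0],[10,0,0,0,0,0,0],[10,0,0,0,0,0,0]]]' 40
python3 -m inch '[[[10,0,0,0,0,0,0],[10,0,0,0,0,0,0]]]'
```

```text
time: 16.45
ee_pos: [0.6117, -0.0886, 0.0156]
tcp_rot: [179.9, 0.0, 90.0]
wrist_force: [0.3, 0.6, 3.3]
opening: 0.0181
grasp_force: 38.5
time: 16.7
ee_pos: [0.6116, -0.0886, 0.0154]
tcp_rot: [179.9, 0.0, 90.0]
wrist_force: [0.7, -0.1, 5.8]
opening: 0.0186
grasp_force: 38.8
```

```bash
python3 -m inch '[[[10,0,0,-25,0,0,0],[10,0,0,-35,0,0,0],[10,0,0,-35,0,0,0],[10,8.6,-39.1,0,0,0,0],[10,8.6,-39.1,0,0,0,0],[10,8.6,-39.1,0,0,0,0],[10,8.6,-39.1,10,0,0,0],[10,0,0,10,0,0,0]]]'; python3 -m inch '[[[10,0,0,10,0,0,0],[10,0,0,0,0,0,0]]]'
python3 chk.py 50 '(.455,-.0542)' p5.png .0115
```

```text
time: 17.7
ee_pos: [0.453, -0.0538, 0.0896]
tcp_rot: [-180.0, -0.0, 90.0]
wrist_force: [-0.3, 0.7, -1.5]
opening: 0.0181
grasp_force: 38.7
time: 17.95
ee_pos: [0.4549, -0.0542, 0.0787]
tcp_rot: [-179.9, -0.0, 90.0]
wrist_force: [-0.6, 0.9, -0.4]
opening: 0.0183
grasp_force: 38.6
[ 0.4549 -0.0542  0.0787]
```

View pics/p5.png

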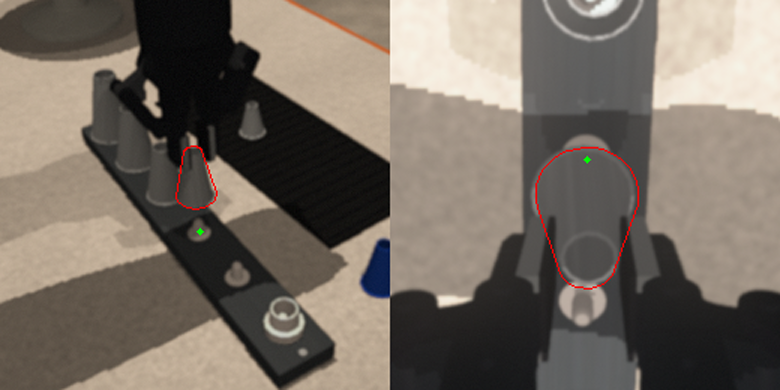

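Nozzle 50 is aligned over peg c (green at (200,231)). Lowering and releasing.

```bash
python3 -m inch '[[[10,0,0,20,0,0,0],[10,0,0,15,0,0,0],[10,0,0,6,0,0,0],[10,0,0,3,0,0,0],[10,0,0,0,0,0,0],[10,0,0,0,0,0,0]]]'; python3 -m inch '[[[10,0,0,2,0,0,0],[10,0,0,0,0,0,0]]]'
```

```text
time: 18.8
ee_pos: [0.4551, -0.0542, 0.0363]
tcp_rot: [180.0, 0.0, 90.0]
wrist_force: [-0.7, -0.1, -1.2]
opening: 0.0182
grasp_force: 38.6
time: 19.05
ee_pos: [0.455, -0.0542, 0.0339]
tcp_rot: [180.0, 0.0, 90.0]
wrist_force: [-0.5, -0.2, -0.3]
opening: 0.0182
grasp_force: 38.7
```

```bash
python3 -m inch '[[[10,0,0,1.5,0,0,0],[10,0,0,0,0,0,0]]]'; python3 -m inch '[[[70,0,0,0,0,0,0],[70,0,0,0,0,0,0],[70,0,0,0,0,0,0],[70,0,0,-15,0,0,0],[70,0,0,-35,0,0,0],[100,0,0,-55,0,0,0]]]'
```

```text
time: 19.3
ee_pos: [0.4552, -0.0543, 0.0333]
tcp_rot: [179.9, 0.0, 90.0]
wrist_force: [-0.9, 0.5, 7.3]
opening: 0.0179
grasp_force: 40.0
time: 20.05
ee_pos: [0.4539, -0.0541, 0.1382]
tcp_rot: [-179.9, -0.0, 90.0]
wrist_force: [2.3, 0.7, 0.0]
opening: 0.076
grasp_force: 0.0
```

```bash
python3 -m inch '[[[100,34.6,39.5,0,0,0,0],[100,34.6,39.5,0,0,0,0],[100,34.6,39.5,0,0,0,0],[100,34.6,39.5,0,0,0,0],[100,0,0,0,0,0,0],[100,0,0,0,0,0,0]]]'; python3 chk.py 40 None p6.png .133
```

```text
time: 20.8
ee_pos: [0.6126, 0.0841, 0.1377]
tcp_rot: [-180.0, 0.0, 90.0]
wrist_force: [-0.3, -0.3, 0.2]
opening: 0.0854
grasp_force: 0.0
[0.6126 0.0841 0.1377]
```

View pics/p6.png

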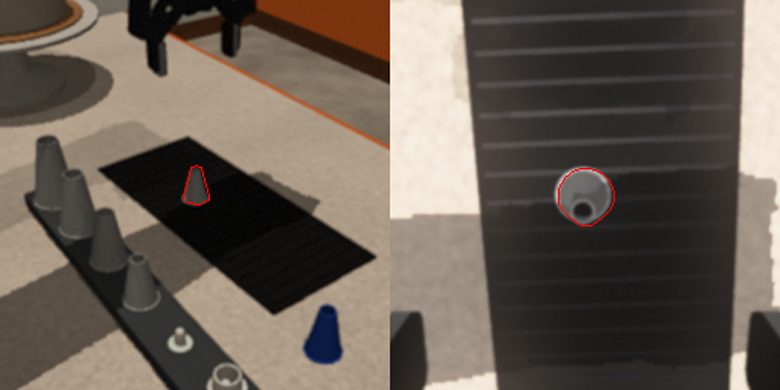

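Nozzle 40 is centred, and 70, 60 and 50 stand on their pegs. Before the low grip I'll check where the fingertips really are relative to the TCP.

Run:
```python
from fit import *
from h import *
e=bot.get_obs()["ee_pos"]; c=viewer.camera("side"); q=np.int32(proj(c,[e[0],e[1],e[2]-.133]))
x0=np.clip(q[0]-130,0,300);y0=np.clip(q[1]-130,0,160)
for s in(-.05,.05):
    for dz in(0,.013,.02,.03): print(s,dz,(proj(c,[e[0]+s,e[1],e[2]+dz])-[x0,y0])*1.5)
cl=cv2.imread("pics/p5.png")
# p5 pose, fingers at +-12mm
e=np.array([.4549,-.0542,.0787]); q=np.int32(proj(c,[e[0],e[1],e[2]-.0115])); x0=np.clip(q[0]-130,0,300);y0=np.clip(q[1]-130,0,160)
for s in(-.013,.013):
    for dz in(0,.013,.02,.03): print("p5",s,dz,(proj(c,[e[0]+s,e[1],e[2]+dz])-[x0,y0])*1.5)
cv2.imwrite("pics/p5c.png",cv2.resize(cl[100:230,130:270],None,fx=4,fy=4))
```

```text
-0.05 0 [156.5846 108.6345]
-0.05 0.013 [156.0356  97.6879]
-0.05 0.02 [155.7358  91.7056]
-0.05 0.03 [155.3025  83.0507]
0.05 0 [230.3236  86.3213]
0.05 0.013 [230.4818  75.8403]
0.05 0.02 [230.5678  70.1183]
0.05 0.03 [230.6918  61.8468]
p5 -0.013 0 [182.7549 190.3108]
p5 -0.013 0.013 [181.7135 178.9228]
p5 -0.013 0.02 [181.1431 172.676 ]
p5 -0.013 0.03 [180.3159 163.6092]
p5 0.013 0 [207.2873 180.2006]
p5 0.013 0.013 [206.5563 168.9124]
p5 0.013 0.02 [206.156  162.7229]
p5 0.013 0.03 [205.5756 153.7422]
```

View pics/p5c.png

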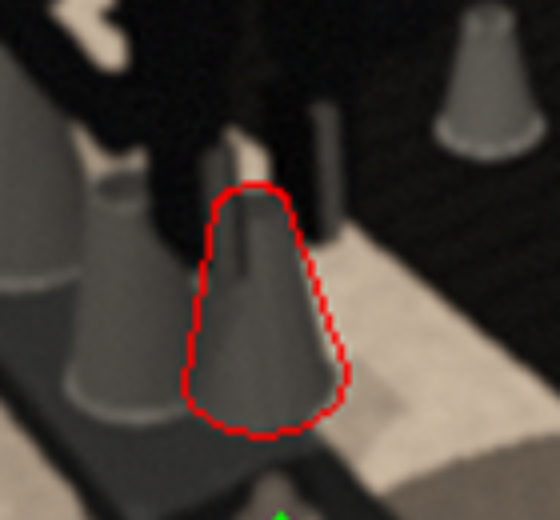

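At an 18 mm opening the fingertips sit about 24 mm behind the reported TCP (crop (240,275) and (325,240)), so TCP z of about 2 mm is safe and grips the cone lower down.

```bash
python3 -m inch '[[[100,0,-0.5,45,0,0,0],[100,0,0,45,0,0,0],[100,0,0,35,0,0,0],[100,0,0,0,0,0,0],[100,0,0,9,0,0,0],[100,0,0,0,0,0,0]]]' 40
python3 -m inch '[[[8,0,0,0,0,0,0],[8,0,0,0,0,0,0],[8,0,0,0,0,0,0],[8,0,0,0,0,0,0],[8,0,0,0,0,0,0],[8,0,0,0,0,0,0]]]'
```

```text
time: 21.7
ee_pos: [0.6129, 0.0841, 0.0045]
tcp_rot: [179.9, -0.0, 90.0]
wrist_force: [-0.3, -0.7, 0.2]
opening: 0.0854
grasp_force: 0.0
time: 22.45
ee_pos: [0.6124, 0.0843, 0.0034]
tcp_rot: [180.0, -0.0, 90.0]
wrist_force: [-0.7, 0.5, 1.8]
opening: 0.0163
grasp_force: 38.3
```

```bash
python3 -m inch '[[[8,0,0,-25,0,0,0],[8,0,0,-45,0,0,0],[8,0,0,-45,0,0,0],[8,-41.7,-31.8,0,0,0,0],[8,-41.7,-31.8,0,0,0,0],[8,-41.7,-31.8,0,0,0,0],[8,-41.7,-31.8,0,0,0,0],[8,-41.7,-31.8,0,0,0,0]]]'; python3 -m inch '[[[8,0,0,20,0,0,0],[8,0,0,20,0,0,0],[8,0,0,15,0,0,0],[8,0,0,0,0,0,0]]]'
python3 chk.py 40 '(.4536,-.1244)' p7.png -.0006
```

```text
time: 23.45
ee_pos: [0.4521, -0.1253, 0.1182]
tcp_rot: [180.0, 0.0, 90.0]
wrist_force: [0.9, -0.9, 0.8]
opening: 0.0164
grasp_force: 38.4
time: 23.95
ee_pos: [0.4526, -0.124, 0.0622]
tcp_rot: [-179.9, -0.0, 90.0]
wrist_force: [-0.1, -0.3, -0.4]
opening: 0.0163
grasp_force: 38.4
[ 0.4526 -0.124   0.0622]
```

View pics/p7.png

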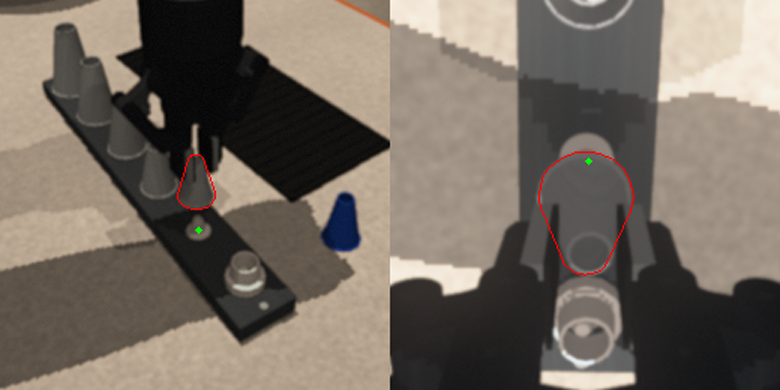

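Nozzle 40 is upright over the last peg (green at (199,230)), beside the coupler at (245,273). Lowering.

```bash
python3 -m inch '[[[8,0,0.5,18,0,0,0],[8,0,0,14,0,0,0],[8,0,0,5,0,0,0],[8,0,0,3,0,0,0],[8,0,0,0,0,0,0],[8,0,0,0,0,0,0]]]'; python3 -m inch '[[[8,0,0,2,0,0,0],[8,0,0,0,0,0,0]]]'
```

```text
time: 24.8
ee_pos: [0.4541, -0.1243, 0.0237]
tcp_rot: [180.0, 0.0, 90.0]
wrist_force: [0.2, -0.7, -0.3]
opening: 0.0163
grasp_force: 38.4
time: 25.05
ee_pos: [0.454, -0.1243, 0.0215]
tcp_rot: [180.0, 0.0, 90.0]
wrist_force: [1.2, 0.1, 1.0]
opening: 0.0164
grasp_force: 38.5
```

```bash
python3 -m inch '[[[8,0,0,1,0,0,0],[8,0,0,0,0,0,0]]]'; python3 -m inch '[[[70,0,0,0,0,0,0],[70,0,0,0,0,0,0],[70,0,0,0,0,0,0],[70,0,0,-15,0,0,0],[70,0,0,-35,0,0,0],[70,0,0,-55,0,0,0],[70,-40,-30,-20,0,0,0],[70,-40,-30,0,0,0,0]]]'
python3 -m inch '[[[70,-40,-30,0,0,0,0],[70,-40,-30,0,0,0,0],[70,0,0,0,0,0,0],[70,0,0,0,0,0,0]]]'
python3 - <<'E'
from fit import *
T={80:(.4605,.157),70:(.4584,.0867),60:(.457,.0161),50:(.455,-.0542),40:(.4536,-.1244)}
ims=[]
for n in("side","top"):
    c=viewer.camera(n); im=c["pixels"].copy()
    for k,p in T.items(): cv2.polylines(im,[np.int32(np.round(hull(c,*p,.022,k)))],True,(255,0,0),1)
    ims.append(im[140:400,140:400])
save("end.png",np.hstack(ims),1.5)
E
```

```text
time: 25.3
ee_pos: [0.4542, -0.1244, 0.021]
tcp_rot: [179.9, 0.0, 90.0]
wrist_force: [-1.1, -0.6, 5.4]
opening: 0.0164
grasp_force: 39.4
time: 26.3
ee_pos: [0.3942, -0.2053, 0.1485]
tcp_rot: [179.8, 0.1, 90.1]
wrist_force: [1.6, -0.9, 0.0]
opening: 0.0596
grasp_force: 0.0
time: 26.8
ee_pos: [0.334, -0.2842, 0.146]
tcp_rot: [180.0, 0.0, 90.0]
wrist_force: [0.5, 0.6, 1.4]
opening: 0.06
grasp_force: 0.0
```

View pics/end.png

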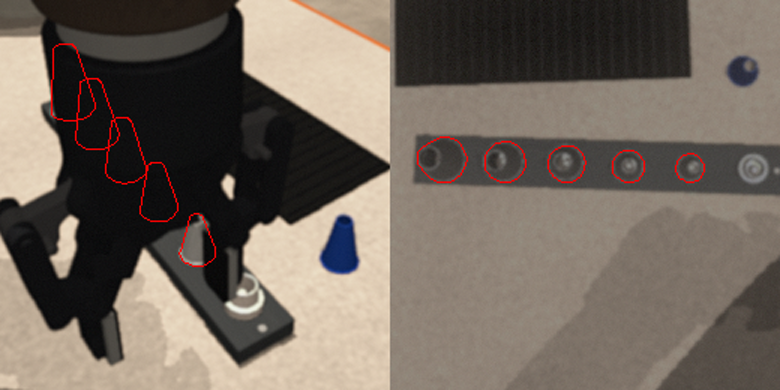

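The top view shows all five cones standing over their pegs, at crop columns 440, 503, 566, 628 and 690, in descending size towards the coupler at (752,168). The robot is clear of everything, so I'm handing in.

```bash
python3 -c "
from workcell import bot
print(bot.job_done())"
```

```text
the job is handed in; nothing more can be done
None
```

All four nozzles stand upright over their pegs in the order 70, 60, 50, 40 from the big nozzle to the coupler, as the last top view shows, and the job was handed in at about 27 s with no verdict returned.

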